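# Clamp the coated panel and run the abrasive block down the rub-test lane

## Task

Prepare a dry rub test: press the cam lever at the far end of the bed down flat so that the coated panel is clamped, and only then gently push the abrasive block down the lane between the two guide rails until it is fully home and square against the clamp bar. Its abrasive sides must not touch either rail, so straighten and centre it with nudges first where it needs that. Only push and press with the fingers: do not pinch, lift or tip the block, and leave the other things where they lie.

Things in the scene. Friction and masses are not known exactly. Their poses are not given: they have to be found in the camera images.
- rub_bed: Grey bench fixture, fixed, 96 x 272 mm (y from -142 to +130 mm). Origin on the table, on the lane's centre line. Its y axis points along the lane, the way to push (roughly to the robot's left), x across it away from the robot, z up. A white coated panel, 72 x 254 x 3 mm, lies loose in its pocket; the panel's top, on which the block slides, is 15 mm above the table.
- lane_mouth (a point): Point on the panel's top, on the lane's centre line, where the rails begin (y = -20 mm of the bed). Axes as the bed. Before it 114 mm of panel are open at both sides; the bed's edges there lie 1 mm below the panel's top.
- lane_end (a point): Point on the panel's top, on the centre line, at the face of the steel clamp bar that ends the lane (y = +100 mm of the bed). Axes as the bed. The bar is 14 mm long in y, 94 mm wide, 10 mm high; it stands 2 to 3 mm clear of the panel while the lever is up and comes down on it as the lever closes. With the block fully home, block_center is 42.5 mm before this point.
- rail_near: Aluminium guide rail on the robot's side of the lane, fixed, 14 mm wide, 118 mm long, its top 13 mm above the panel; origin and axes are the bed's. Its inner face is at x = -30 mm. The lane is 60 mm wide.
- rail_far: The same rail on the other side of the lane, inner face at x = +30 mm; origin and axes are the bed's.
- clamp_lever (a joint): Cam lever of the panel clamp, rad: 0 = down flat along the clamp bar (its stop), larger = raised; starts at 0.45 to 0.70. It hinges about an axis along the bed's y at x = 0, y = +107 mm, 33 mm above the table; the handle points to the bed's +x, 47 mm long from the hinge. Friction holds it where it is left; 2 to 4 N on the pad moves it.
- lever_pad (a point): Top of the lever's black thumb pad (14 x 13 mm), 40 mm from the hinge. When the lever is flat it is 37.5 mm above the table. It moves with the lever; axes as the lever, equal to the bed's when flat.
- block_center (a point): Centre of the cork block wrapped in abrasive paper: 46 mm wide (x), 85 mm long (y), 24 mm high, about 60 g, loose on the panel in front of the lane; it starts up to 12 mm off the centre line and up to 0.2 rad askew. Its y axis is its long axis and points down the lane, z up.
- tweezers: Tweezers, 120 x 18 x 8 mm, lying past the clamp end of the bed; leave them. Origin under the centre.
- rubber_block: Square rubber, 25 x 52 x 18 mm, lying behind the open end of the bed; leave it. Origin under the centre.
- chuck_spare: Red chuck, 14 x 58 x 14 mm, lying behind the open end of the bed; leave it. Origin under the centre.
- coupon_rack: Black slotted rack, 46 x 110 x 20 mm, at the left; leave it. Origin under the centre.
- red_pencil: Red pencil, 150 mm long, lying between the two cases; leave it. Origin under the centre.
Mind the look-alikes: they are no part of the job. There is more than one size of the part that bears block_center; the job needs the larger.

How it is judged (in metres and radians):
On the way, in this order (a step that is already met when the one before it is completed fails the run):
1. the cam lever is pressed down flat (value of joint clamp_lever below 0.06 rad), for 0.1 s.
2. then the block is pushed fully home against the clamp bar (y of block_center in the frame of lane_end above -0.0455 m), for 0.1 s.
At the end, for the whole second after the job is handed in: The cam lever is down flat (within 0.06 rad); the block rests in the lane with its front face within 3 mm of the clamp bar, within 0.07 rad of square, at rest (value of joint clamp_lever below 0.06 rad and y of block_center in the frame of lane_end between -0.0455 and -0.039 m and x of block_center in the frame of lane_end between -0.008 and 0.008 m and angle between the y axis of block_center and the y axis of rub_bed, either way round below 0.07 rad and linear speed of sanding_block below 0.01 m/s); the robot touches nothing.
It fails at once if the block touches a guide rail (contact force between sanding_block and rail_near above 0.05 N or contact force between sanding_block and rail_far above 0.05 N).
It fails at once if the block is lifted more than 6 mm or tipped (z of block_center in the frame of rub_bed above 0.033 m or z of block_center in the frame of rub_bed below 0.022 m or angle between block_center's own z axis and vertical above 0.15 rad).
It fails at once if the block is pinched or rammed (over 25 N from the fingers) (contact force between the fingers and sanding_block above 25 N).
It fails at once if one of the other things is moved by more than 15 mm (distance of any of tweezers, rubber_block, chuck_spare, coupon_rack, red_pencil from where it was at the start of the episode above 0.015 m).
It fails at once if the block is pushed into the lane while the lever is still up (value of joint clamp_lever above 0.06 rad and y of block_center in the frame of lane_mouth above -0.03 m).
It also fails if it takes over 70 s, if anything falls off the work surface, if the arm or the gripper's body presses on something with over 40 N, if the wrist force passes 120 N, or if a joint passes its speed limit or range.

## Robot

A 6-joint arm with a two-finger parallel gripper is mounted at the origin on a cart in front of the work surface, level with it; the furniture and walls round the work are solid. World frame = base frame: x ahead of the robot, y to its left, z up, the work surface at z = 0. Lengths are in mm, angles in rad, forces in N, time in s.
With the tool pointing down it reaches from about 250 to 775 mm from the base axis. Payload 4 kg.
Tool frame: the origin (TCP) lies at the very end of the fingers, on their centre line; the grasp point (between the pads) lies 19 mm behind it; z points along the fingers, y is the direction in which the jaws open and shut (so a half turn about z gives the same grasp; the last joint's range is limited). The gripper opens to 94 mm and grips with 3 to 60 N. Pads are 16 mm wide; open, the fingers measure 119 mm over their backs; the gripper's body (75 mm by 177 mm) begins 78 mm behind the grasp point.
Start: joints at [-1.221, 0.087, 1.371, -0, 1.684, -0.103], TCP at [240.617, -494.594, 205.506] pointing down, gripper open.
Joint ranges: [-3.1, 3.1], [-0.76, 2.03], [0.27, 2.55], [-1.08, 4.22], [0.17, 2.65], [-2.57, 2.57]. Speed limits (rad/s): [2.79, 2.79, 3.14, 3.14, 3.14, 3.14].

## Interface

Orientations are given as a 3x3 rotation matrix whose columns are the frame's x, y, z axes.
In Python, from workcell import robot gives the robot as it stands.
- The arm moves only by the tool drive_tool, never from a script. Its argument "rows" is text: rows parted by semicolons, each of 4 numbers parted by spaces: the shift along the tool's x, y, z in cm, then the turn about the tool's z in degrees. In form: x y z roll; .... A call has exactly 10 rows; each row is the pose to reach, as a shift and turn from the pose measured when the call began, along the tool's axes at that moment; what a row does not reach only later rows make up. A row lasts 1/10 s, in which the tool goes at most 50 mm and 8.59 degrees, less where a joint would pass 70% of its speed; a pose out of reach is approached as far as the arm can. A call with a gripper value outside its range is refused whole. "claw" is the opening in per cent of the stroke, from 0 (shut) to 100 (fully open), set as the call begins (left out, the last holds). The fingers move at their own pace and stop on an object; "squeeze" is the grip in N (left out, the last holds). Time passes only in rows, so rows that repeat a pose let the fingers close, or fill a call up. It gives the time, the measured TCP pose, the force and the opening at its end, in the units of the state.
- robot.get_obs(): the state, without advancing time (a new reading comes with each control period).
- robot.capture(name): name is "scene" or "top"; returns a dict with "color" (420x560x3 uint8, red, green, blue), "depth" (420x560 float32, mm along the optical axis (not along the pixel's ray), 0 where there is no reading), "mtx" (3x3 intrinsics, pixels), "position" and "attitude" of the camera in the world. Camera axes: x right, y down, z forward; pixel columns grow to the right and rows downward; lengths in mm; the calibration is good to about 2 mm. A picture is of the moment at which its call begins.
- robot.sign_off(): hands the job in, once; it reports no verdict.
The state is a dict: "t": time; "qpos": joint angles; "joint_velocities": joint speeds; "joint_efforts": joint torques, N m; "tool_pos": TCP position; "ee_rot": TCP orientation; "ft_force": force on the tool from outside, world axes, zero at the start; "moment": the same for the moment, N m; "width": finger opening in mm.
Only numpy, scipy, OpenCV 4.12 (cv2) and the standard library are available. Lean on these libraries where they do the work, as an engineer would, in place of code of your own. Each camera call takes 0.05 s, during which the arm holds its last target. There are 200 camera calls.

## Working session

There is one attempt and no reset: what is moved stays moved. The work goes in short steps, Python scripts to look and compute and a tool call to move; the robot and the scene stay as the last step left them, time stands still between calls to the robot, and variables do not carry over. Pictures are saved under pics/ and viewed, about 8 in all and at most 12, crops included, and the job is handed in when it is done.

Besides the shell and the picture viewer there is one more tool, called after "Request:" as name(argument=value, ...) on one line, values as JSON. drive_tool: Moves the arm, as the interface text tells. Its arguments: {"type":"object","properties":{"rows":{"type":"string"},"claw":{"type":"number"},"squeeze":{"type":"number"}},"required":["rows"]}

```bash
mkdir -p pics; cat > h.py <<'E'
import numpy as np, cv2
from workcell import robot
def cap(n,f=None):
    c=robot.capture(n)
    if f: cv2.imwrite('pics/'+f,c['color'][:,:,::-1])
    return c
def ray(c,uv,z):
    uv=np.atleast_2d(np.array(uv,float)); K=np.array(c['mtx']);R=np.array(c['attitude']);p=np.array(c['position'])
    d=(R@np.linalg.inv(K)@np.c_[uv,np.ones(len(uv))].T).T
    return p+d*((z-p[2])/d[:,2])[:,None]
def proj(c,P):
    K=np.array(c['mtx']);R=np.array(c['attitude']);p=np.array(c['position'])
    q=(np.atleast_2d(P)-p)@R@K.T
    return q[:,:2]/q[:,2:]
def cloud(c):
    K=np.array(c['mtx']);R=np.array(c['attitude']);p=np.array(c['position'])
    h,w=c['depth'].shape;u,v=np.meshgrid(np.arange(w),np.arange(h))
    q=np.stack([u,v,np.ones_like(u)],-1)@np.linalg.inv(K).T*c['depth'][...,None]
    return q@R.T+p
E
python3 - <<'E'
from h import *
for n in('top','scene'):
    c=cap(n,n+'0.png');print(n,c['position'],np.round(c['attitude'],3),c['mtx'])
print(robot.get_obs())
E
```

```text
top [ 243.37202232 -127.66657979 1307.9540297 ] [[ 0.013 -0.975  0.22 ]
 [-1.    -0.015 -0.004]
 [ 0.007 -0.22  -0.975]] [[465.28301246   0.         270.37375459]
 [  0.         465.28301246 213.59569318]
 [  0.           0.           1.        ]]
scene [-130.44726512 -717.08270054  517.10307272] [[ 0.695 -0.319  0.644]
 [-0.719 -0.326  0.614]
 [ 0.014 -0.89  -0.456]] [[427.37386719   0.         278.46309749]
 [  0.         427.37386719 206.04453546]
 [  0.           0.           1.        ]]
{'t': 0.1, 'qpos': array([-1.22108980e+00,  8.78797968e-02,  1.37209978e+00,  1.13874988e-05,
        1.68365335e+00, -1.03098541e-01]), 'joint_velocities': array([ 7.81324543e-05, -1.24342888e-03, -2.69226098e-03,  7.19922718e-04,
        2.50930151e-03,  1.17651539e-03]), 'joint_efforts': array([ 2.61542620e-03, -3.41250694e+01, -3.03301907e+01,  7.20329373e-02,
        3.03868472e-02, -8.99103998e-05]), 'tool_pos': array([ 240.44233844, -494.08717343,  204.42366732]), 'ee_rot': array([[ 8.99222974e-01,  4.37490079e-01, -6.88410780e-04],
       [ 4.37490565e-01, -8.99220950e-01,  1.92065423e-03],
       [ 2.21233774e-04, -2.02826963e-03, -9.99997919e-01]]), 'ft_force': array([-0.39461342, -0.04875894,  0.15294002]), 'moment': array([-0.00635117, -0.00951647, -0.02087493]), 'width': 94.14530882419724}
```

View pics/top0.png

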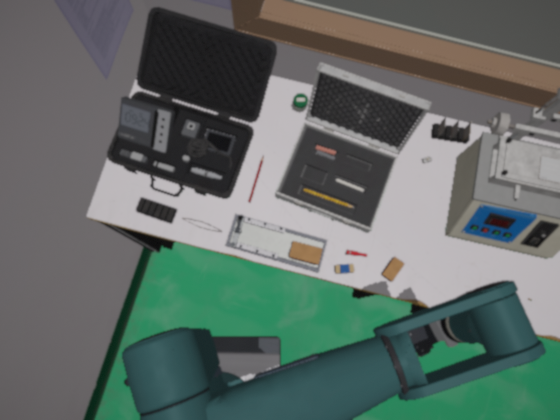

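View pics/scene0.png

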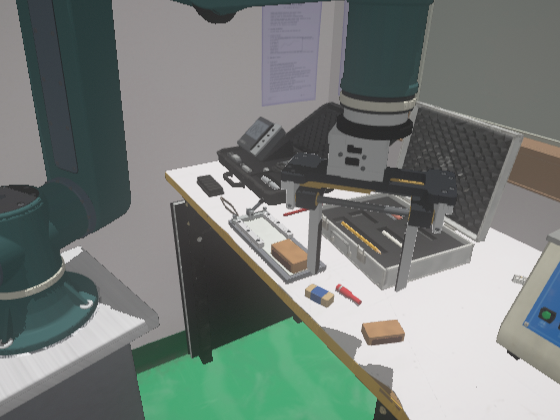

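The top view shows the bed at about (277,243), the block at its right end (306,253) and the lever end at the left (237,225). A second cork block at (393,269) is a look-alike. Next I'll measure the bed.

```bash
python3 - <<'E'
from h import *
c=cap('top'); im=c['color']
hsv=cv2.cvtColor(im,cv2.COLOR_RGB2HSV)
# cork
m=cv2.inRange(hsv,(5,90,80),(20,255,255))
n,l,s,ce=cv2.connectedComponentsWithStats(m)
for i in range(1,n):
    if s[i,4]>60 and 230<ce[i][0]<420 and 225<ce[i][1]<300:
        pts=np.argwhere(l==i)[:,::-1]
        W=ray(c,pts,39)[:,:2].astype(np.float32); r=cv2.minAreaRect(W); print('cork',ce[i],s[i,4],r)
# top-view crop enlarged
x0,y0,x1,y1=215,200,345,285
cv2.imwrite('pics/crop1.png',cv2.resize(im[y0:y1,x0:x1,::-1],None,fx=6,fy=6,interpolation=cv2.INTER_CUBIC))
P=cloud(c); 
q=P[y0:y1,x0:x1]
for (u,v) in [(233,215),(327,240),(320,270),(227,244),(306,253),(250,235),(215,225)]: print((u,v),np.round(P[v,u]),np.round(ray(c,(u,v),14)[0]))
E
```

```text
cork [305.19742489 252.69098712] 466 ((421.26959228515625, -229.32847595214844), (81.75537872314453, 43.47553634643555), 75.88516235351562)
cork [392.28333333 268.65833333] 240 ((381.17901611328125, -466.9197692871094), (30.656482696533203, 58.785030364990234), 53.421443939208984)
(233, 215) [533. -25.   1.] [530. -26.  14.]
(327, 240) [ 461. -293.   15.] [ 462. -293.   14.]
(320, 270) [ 379. -274.   -1.] [ 377. -272.   14.]
(227, 244) [447. -12.  12.] [446. -12.  14.]
(306, 253) [ 420. -231.   42.] [ 424. -234.   14.]
(250, 235) [472. -76.  17.] [473. -76.  14.]
(215, 225) [503.  26.   1.] [500.  24.  14.]
```

View pics/crop1.png

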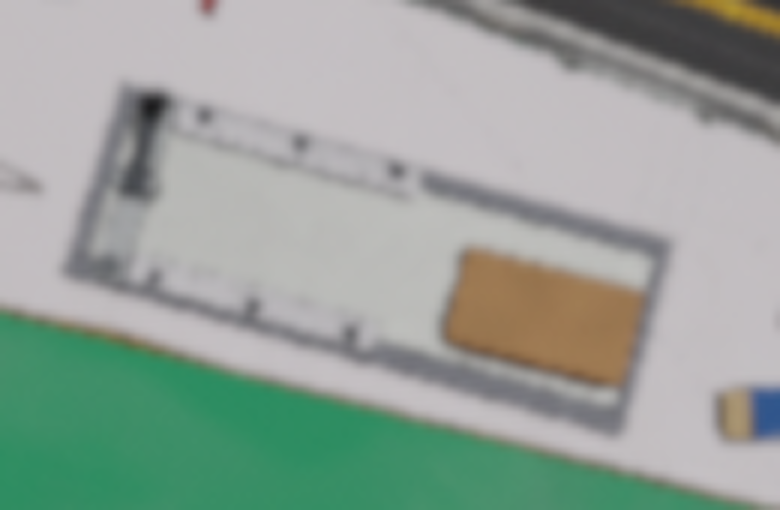

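The crop shows the bed corners at about (122,85), (668,242), (620,432) and (65,270). The lever pad is at (152,103) and the block at (545,315), slightly turned from the lane. I'll rectify the view to refine this.

```bash
cat >> h.py <<'E'
def rect(c,O,yaw,z,s=3,xr=(-60,60),yr=(-170,150)):
    # bed-frame orthoview at height z: col = (y-yr0)*s, row=(xr1-x)*s
    ex=np.array([np.cos(yaw),np.sin(yaw)]); ey=np.array([-ex[1],ex[0]])
    ys,xs=np.meshgrid(np.arange(yr[0],yr[1],1/s),np.arange(xr[1],xr[0],-1/s))
    W=O[:2]+xs[...,None]*ex+ys[...,None]*ey
    W=np.dstack([W,np.full(xs.shape,float(z))]).reshape(-1,3)
    uv=proj(c,W).reshape(xs.shape+(2,)).astype(np.float32)
    return cv2.remap(c['color'],uv[...,0],uv[...,1],cv2.INTER_CUBIC)
E
python3 - <<'E'
from h import *
c=cap('top')
cr=np.array([(122,85),(668,242),(620,432),(65,270)])
uv=(cr+.5)/6-.5+[215,200]
W=ray(c,uv,14)[:,:2]; print(np.round(W,1))
FL,FR,NR,NL=W
print('len',np.linalg.norm(FL-FR),np.linalg.norm(NL-NR),'wid',np.linalg.norm(FL-NL),np.linalg.norm(FR-NR))
ey=(FL-FR+NL-NR);ey/=np.linalg.norm(ey); ex=np.array([ey[1],-ey[0]])
yaw=np.arctan2(ex[1],ex[0]); O=W.mean(0)+6*ey; print('O',O,'yaw',yaw)
a=rect(c,O,yaw,14,s=2.4);b=rect(c,O,yaw,39,s=2.4)
cv2.imwrite('pics/rect.png',np.vstack([a,b])[:,:,::-1])
# block edges at z=39 rectified
s=4;b=rect(c,O,yaw,39,s=s)
m=cv2.inRange(cv2.cvtColor(b,cv2.COLOR_RGB2HSV),(5,90,60),(20,255,255))
cs=max(cv2.findContours(m,0,2)[0],key=cv2.contourArea)[:,0]
P=np.c_[60-cs[:,1]/s,-170+cs[:,0]/s]
print(cv2.minAreaRect(P.astype(np.float32)))
for y in range(-145,-40,8):
    col=np.where(m[:,int((y+170)*s)])[0]
    if len(col):print(y,'x',60-col.max()/s,60-col.min()/s)
for x in range(-40,30,6):
    r=np.where(m[int((60-x)*s)])[0]
    if len(r):print(x,'y',-170+r.min()/s,-170+r.max()/s)
cs2=cap('scene');a=rect(cs2,O,yaw,14,s=2.4);b=rect(cs2,O,yaw,39,s=2.4)
cv2.imwrite('pics/rects.png',np.vstack([a,b])[:,:,::-1])
E
```

```text
[[ 533.6  -31.4]
 [ 461.8 -289.9]
 [ 372.6 -266.6]
 [ 444.5   -7.5]]
len 268.26905511042605 268.91314976954624 wid 92.25527681680494 92.30184328075887
O [ 454.71764395 -143.07667922] yaw -0.2707215185067804
((-9.084716796875, -91.86151123046875), (43.711334228515625, 82.44297790527344), 1.432096242904663)
-129 x -28.5 12.75
-121 x -30.0 13.25
-113 x -30.25 13.25
-105 x -29.75 12.75
-97 x -30.5 12.5
-89 x -30.75 12.25
-81 x -31.0 12.25
-73 x -31.0 12.0
-65 x -31.5 11.5
-57 x -30.75 11.5
-28 y -130.75 -51.75
-22 y -133.0 -51.25
-16 y -133.0 -51.0
-10 y -133.0 -51.25
-4 y -132.75 -51.75
2 y -132.5 -51.0
8 y -132.25 -51.0
```

View pics/rect.png

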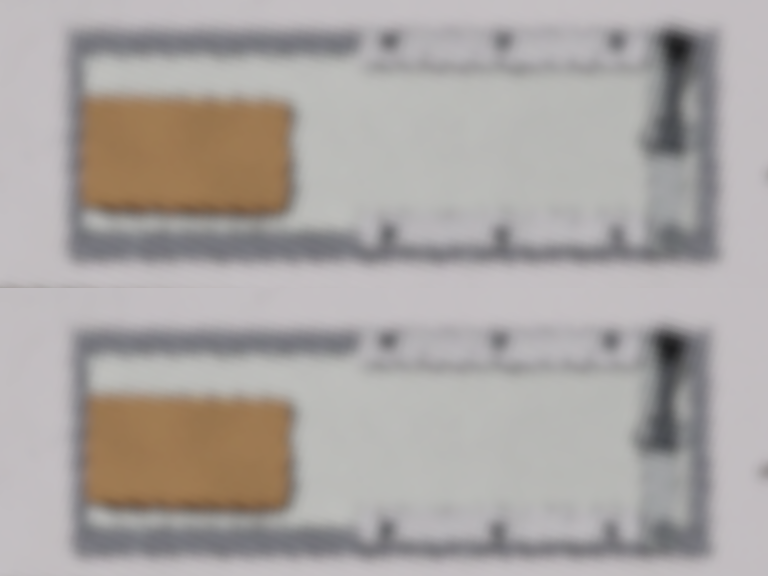

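View pics/rects.png

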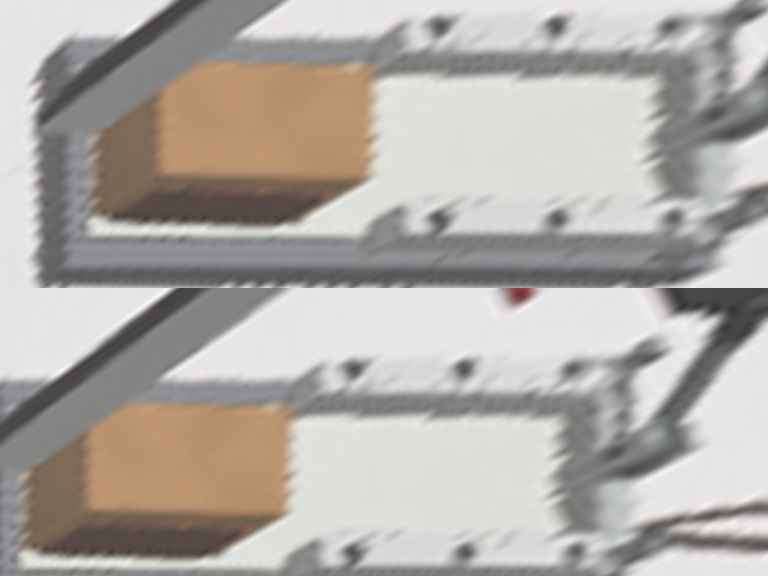

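The rectified views agree with the bed sizes. The block centre is at bed (-9,-92), turned about +0.025 rad, and measures about 83x44 mm, so it is the larger block. The lever is raised at the right end, with its pad near (678,45). Now the move over the lever pad.

```bash
cat >> h.py <<'E'
O=np.array([454.7,-143.1]);YAW=-0.2707
EX=np.array([np.cos(YAW),np.sin(YAW)]);EY=np.array([-EX[1],EX[0]])
def plan(x,y,z,xaxis):  # xaxis: 'y' -> tool x along bed +y (jaws along bed x); 'x' -> tool x along bed +x
    o=robot.get_obs();R=o['ee_rot'];p=o['tool_pos']
    T=np.r_[O+x*EX+y*EY,z]; d=R.T@(T-p)/10
    yt=YAW+(np.pi/2 if xaxis=='y' else 0); yc=np.arctan2(R[1,0],R[0,0])
    print('target',T.round(1),'shift cm',d.round(2),'roll deg',np.degrees(yc-yt).round(1))
    print('now bed',round((p[:2]-O)@EX,1),round((p[:2]-O)@EY,1),'z',p[2].round(1),'t',o['t'],'F',o['ft_force'].round(1),'w',o['width'].round(1))
E
python3 -c "
from h import *
plan(40,107,150,'y')"
```

```text
target [521.9 -50.7 150. ] shift cm [ 44.71 -27.58   5.53] roll deg -48.5Traceback (most recent call last):
  File "<string>", line 3, in <module>
    plan(40,107,150,'y')
    ~~~~^^^^^^^^^^^^^^^^
  File "h.py", line 35, in plan
    print('now bed',round((p[:2]-O)@EX,1),round((p[:2]-O)@EY,1),'z',p[2].round(1),'t',o['t'],'F',o['ft_force'].round(1),'w',o['width'].round(1))
                                                                                                                            ^^^^^^^^^^^^^^^^
AttributeError: 'float' object has no attribute 'round'
```

Request:
drive_tool(rows="4 -2.5 0 -5;8 -5 0 -10;12 -7.5 0 -15;16.5 -10 0 -20;21 -13 0 -25;25 -15.5 0 -30;29 -18 0 -35;33 -20.5 0 -40;37 -23 0 -45;41 -25.5 0 -48.5", claw=0, squeeze=10)

```text
t: 1.25
tool_pos: [498.3, -83.8, 205.3]
ee_rot: [[0.265, 0.964, 0.0], [0.964, -0.265, 0.001], [0.001, -0.0, -1.0]]
ft_force: [0.4, -0.5, -0.2]
width: 17.3
```

```bash
sed -i "s/o\['width'\].round(1)/round(o['width'],1)/" h.py; python3 -c "
from h import *
plan(40,107,100,'y')"
```

```text
target [521.9 -50.7 100. ] shift cm [ 3.81  1.39 10.53] roll deg 0.1
now bed 26.2 68.8 z 205.3 t 1.25 F [ 0.4 -0.5 -0.2] w 17.3
```

Request:
drive_tool(rows="2 0.7 3 0;3.8 1.4 6 0;3.8 1.4 9 0;3.8 1.4 11 0;3.8 1.4 12.3 0;3.8 1.4 12.3 0;3.8 1.4 12.3 0;3.8 1.4 12.3 0;3.8 1.4 12.3 0;3.8 1.4 12.3 0")

```text
t: 2.25
tool_pos: [522.5, -51.0, 83.5]
ee_rot: [[0.265, 0.964, 0.002], [0.964, -0.265, 0.0], [0.001, 0.002, -1.0]]
ft_force: [-0.1, 0.1, 0.6]
width: 0.3
```

```bash
python3 -c "
from h import *
plan(40,107,36.5,'y')
c=cap('scene'); cv2.imwrite('pics/s2.png',cv2.resize(c['color'][120:300,180:400,::-1],None,fx=3,fy=3,interpolation=2))"
```

```text
target [521.9 -50.7  36.5] shift cm [ 0.01 -0.08  4.7 ] roll deg 0.1
now bed 40.8 106.9 z 83.5 t 2.25 F [-0.1  0.1  0.6] w 0.3
```

View pics/s2.png

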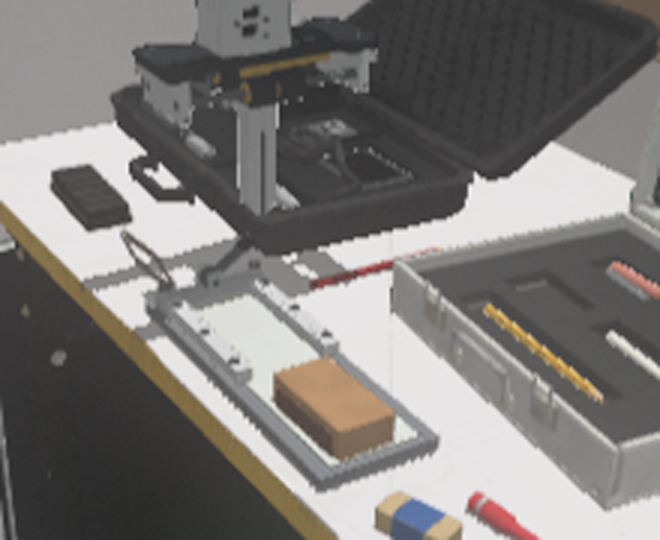

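The closed fingertips at (255,210) are right above the raised lever pad at (240,245). Pressing now.

Request:
drive_tool(rows="0 0 0.6 0;0 0 1.2 0;0 0 1.8 0;0 0 2.3 0;0 0 2.8 0;0 0 3.3 0;0 0 3.8 0;0 0 4.2 0;0 0 4.5 0;0 0 4.6 0")

```text
t: 3.3
tool_pos: [530.5, -53.2, 41.4]
ee_rot: [[0.266, 0.964, 0.021], [0.964, -0.266, -0.004], [0.001, 0.021, -1.0]]
ft_force: [11.0, -3.6, 3.6]
width: 0.7
```

Request:
drive_tool(rows="0 0 0.1 0;0 0 0.15 0;0 0 0.2 0;0 0 0.2 0;0 0 0.2 0;0 0 0.2 0;0 0 0.2 0;0 0 0.2 0;0 0 0.2 0;0 0 0.2 0")

```text
t: 4.3
tool_pos: [531.6, -53.5, 39.8]
ee_rot: [[0.266, 0.964, 0.024], [0.964, -0.266, -0.005], [0.001, 0.024, -1.0]]
ft_force: [6.0, -1.3, 1.4]
width: 0.4
```

The fingers were pushed outward by 9 mm, so I'll lift and look.

Request:
drive_tool(rows="0 0 -0.5 0;0 0 -1.5 0;0 0 -2.5 0;0 0 -4 0;-3 0 -6 0;-6 0 -6 0;-9 -2 -6 0;-12 -4 -6 0;-12 -4 -6 0;-12 -4 -6 0")

```text
t: 5.3
tool_pos: [459.4, -158.3, 99.1]
ee_rot: [[0.267, 0.963, 0.024], [0.964, -0.267, -0.005], [0.002, 0.024, -1.0]]
ft_force: [-0.2, -0.2, 0.6]
width: 0.4
```

```bash
python3 -c "
from h import *
plan(40,107,80,'y')
c=cap('scene'); a=cv2.resize(c['color'][180:270,220:330,::-1],None,fx=5,fy=5,interpolation=2)
c=cap('top'); b=cv2.resize(c['color'][205:265,220:280,::-1],None,fx=4,fy=4,interpolation=2)
a=a[:,:500];b=cv2.copyMakeBorder(b,0,a.shape[0]-b.shape[0],0,0,0)
cv2.imwrite('pics/l3.png',np.hstack([a,b]))
P=cloud(c)
"
```

```text
target [521.9 -50.7  80. ] shift cm [12.03  3.1   2.01] roll deg 0.0
now bed 8.5 -13.4 z 99.1 t 5.3 F [-0.2 -0.2  0.6] w 0.4
```

View pics/l3.png

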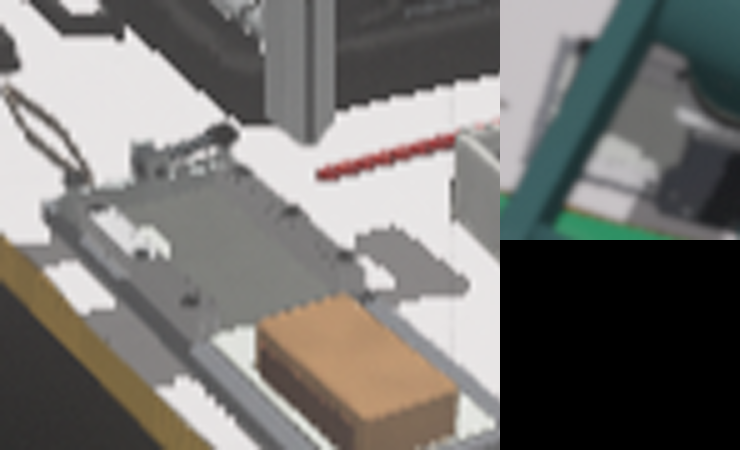

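The lever is almost flat, with its pad at (230,130) and hinge at (145,160). The fingers had only stuck to the pad as it swung outward. Press again to finish it.

Request:
drive_tool(rows="3 1 -1 0;6 2 -1 0;9 3 -1 0;12 3.2 0 0;12 3.2 2 0;12 3.2 4 0;12 3.2 5 0;12 3.2 5.5 0;12 3.2 5.5 0;12 3.2 5.5 0")

```text
t: 6.4
tool_pos: [524.9, -50.8, 45.9]
ee_rot: [[0.265, 0.964, 0.025], [0.964, -0.265, -0.005], [0.002, 0.026, -1.0]]
ft_force: [0.3, 0.5, -0.1]
width: 0.6
```

```bash
python3 -c "
from h import *
plan(40,107,36,'y')"
```

```text
target [521.9 -50.7  36. ] shift cm [-0.07 -0.32  0.98] roll deg 0.1
now bed 43.0 107.7 z 45.9 t 6.4 F [ 0.3  0.5 -0.1] w 0.6
```

Request:
drive_tool(rows="0 -0.2 0.2 0;0 -0.3 0.4 0;0 -0.3 0.6 0;0 -0.3 0.8 0;0 -0.3 0.95 0;0 -0.3 1.05 0;0 -0.3 1.15 0;0 -0.3 1.2 0;0 -0.3 1.25 0;0 -0.3 1.25 0")

```text
t: 7.4
tool_pos: [523.4, -50.5, 37.0]
ee_rot: [[0.265, 0.964, 0.028], [0.964, -0.265, -0.006], [0.002, 0.029, -1.0]]
ft_force: [-4.6, -0.0, 16.1]
width: 0.5
```

Tip height is 37.0 mm with 16 N upward force, so the lever is on its stop. Lift, turn by 90° and go to the near side of the block.

Request:
drive_tool(rows="0 0 -1 0;0 0 -3 0;-2 0 -5 8;-5 2 -5 16;-8 4 -5 24;-11 6 -5 32;-14 8 -5 40;-17 9.5 -5 48;-20 10 -5 56;-20 10 -5 64", claw=40)

```text
t: 8.4
tool_pos: [564.2, -273.1, 88.3]
ee_rot: [[0.984, 0.174, 0.026], [0.175, -0.985, -0.006], [0.024, 0.011, -1.0]]
ft_force: [0.5, 0.0, 0.4]
width: 37.3
```

```bash
python3 -c "
from h import *
plan(-60,-92,60,'x')
c=cap('scene'); cv2.imwrite('pics/l4.png',cv2.resize(c['color'][180:280,200:330,::-1],None,fx=5,fy=5,interpolation=2))"
```

```text
target [ 372.3 -215.7   60. ] shift cm [-17.96  -9.03   2.29] roll deg 25.6
now bed 140.2 -96.0 z 88.3 t 8.4 F [0.5 0.  0.4] w 37.3
```

View pics/l4.png

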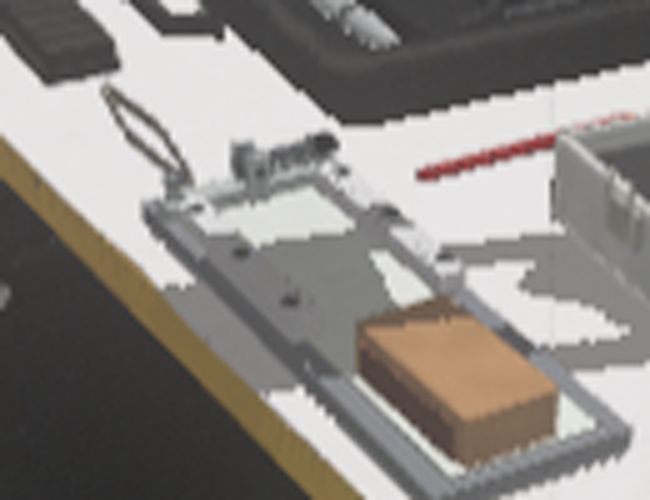

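The lever at (240,160) to (325,145) lies parallel to the bar, so it is flat. I also moved to the wrong side of the bed (y sign), with no contact. Going back over at height.

Request:
drive_tool(rows="0 0 -2 0;-3 -1.5 -2 5;-6 -3 -2 10;-9 -4.5 -2 15;-12 -6 -2 20;-15 -7.5 -2 25.6;-18 -9 -1 25.6;-18 -9 0 25.6;-18 -9 2 25.6;-18 -9 2 25.6")

```text
t: 9.45
tool_pos: [370.6, -212.0, 60.3]
ee_rot: [[0.963, -0.268, 0.022], [-0.268, -0.963, -0.001], [0.021, -0.005, -1.0]]
ft_force: [-0.7, -0.0, -0.2]
width: 37.4
```

```bash
python3 -c "
from h import *
plan(-60,-92,23,'x')"
```

```text
target [ 372.3 -215.7   23. ] shift cm [0.19 0.33 3.73] roll deg -0.1
now bed -62.7 -88.9 z 60.3 t 9.45 F [-0.7 -0.  -0.2] w 37.4
```

Request:
drive_tool(rows="0.2 0.3 1 0;0.2 0.3 2 0;0.2 0.3 3 0;0.2 0.3 3.6 0;0.2 0.3 3.6 0;0.6 0.3 3.6 0;1 0.3 3.6 0;1.4 0.3 3.6 0;1.8 0.3 3.6 0;1.8 0.3 3.6 0")

```text
t: 10.45
tool_pos: [388.6, -220.1, 25.0]
ee_rot: [[0.963, -0.268, 0.022], [-0.268, -0.963, -0.001], [0.022, -0.005, -1.0]]
ft_force: [0.1, -0.6, -0.1]
width: 38.0
```

```bash
python3 -c "
from h import *
plan(-31,-92,24,'x')"
```

```text
target [ 400.2 -223.5   24. ] shift cm [1.21 0.01 0.13] roll deg -0.1
now bed -43.1 -91.8 z 25.0 t 10.45 F [ 0.1 -0.6 -0.1] w 38.0
```

Request:
drive_tool(rows="0.15 0 0 0;0.3 0 0 0;0.45 0 0 0;0.6 0 0 0;0.75 0 0 0;0.9 0 0 0;1.0 0 0 0;1.1 0 0 0;1.2 0 0 0;1.2 0 0 0")

```text
t: 11.45
tool_pos: [400.3, -223.4, 25.3]
ee_rot: [[0.963, -0.268, 0.023], [-0.268, -0.963, -0.001], [0.022, -0.005, -1.0]]
ft_force: [-0.3, -0.0, 0.1]
width: 37.7
```

Request:
drive_tool(rows="-0.3 0 0 0;-0.8 0 0 0;-1.5 0 -1 0;-2 0 -3 0;-4 0 -5 0;-6 0 -5 0;-8 0 -5 0;-10 0 -5 0;-10 0 -5 0;-10 0 -5 0")

```text
t: 12.45
tool_pos: [303.2, -196.7, 73.8]
ee_rot: [[0.963, -0.269, 0.024], [-0.269, -0.963, -0.003], [0.024, -0.004, -1.0]]
ft_force: [-0.2, -0.2, -0.1]
width: 37.4
```

```bash
cat >> h.py <<'E'
def meas(c,f=None):
    s=4;b=rect(c,O,YAW,39,s=s)
    m=cv2.inRange(cv2.cvtColor(b,cv2.COLOR_RGB2HSV),(5,90,60),(20,255,255))
    cs=max(cv2.findContours(m,0,2)[0],key=cv2.contourArea)[:,0]
    P=np.c_[60-cs[:,1]/s,-170+cs[:,0]/s]
    r=cv2.minAreaRect(P.astype(np.float32)); print(np.round(r[0],1),np.round(r[1],1),r[2])
    yy=P[:,1]; x0,y0=r[0]
    for n,sel in(('far',(P[:,0]>x0+10)),('near',P[:,0]<x0-10)):
        q=P[sel&(abs(yy-y0)<34)]; k=np.polyfit(q[:,1],q[:,0],1); print(n,'x at centre',round(np.polyval(k,y0),1),'yaw',round(-k[0],4))
    # rail inner faces/ bed edges: grey profile
    if f:
        a=rect(c,O,YAW,14,s=2.4);cv2.imwrite('pics/'+f,np.vstack([a,rect(c,O,YAW,39,s=2.4)])[:,:,::-1])
E
python3 -c "
from h import *
plan(-31,-92,24,'x')
meas(cap('top'),'r5.png')"
```

```text
target [ 400.2 -223.5   24. ] shift cm [ 9.94 -0.02  5.22] roll deg -0.1
now bed -131.7 -92.2 z 73.8 t 12.45 F [-0.2 -0.2 -0.1] w 37.4
[  0.9 -92.6] [45.2 82.2] 0.33902430534362793
far x at centre 23.1 yaw 0.003
near x at centre -20.0 yaw -0.0058
```

View pics/r5.png

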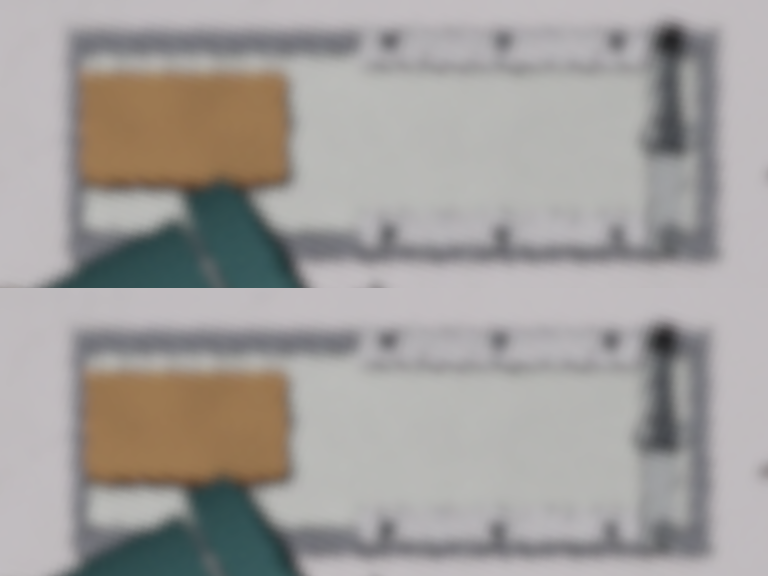

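The lever is flat and the block is now centred (x about +1 mm) and square (about 0.005 rad). Next I'll go behind the block with the jaws across the lane.

Request:
drive_tool(rows="0 3 -1 -8;0 6 -1 -16;2 8 -1 -24;4.5 8 -1 -32;7 8 -1 -40;9.5 8 -1 -48;12 8 -1 -56;13.3 8 -1 -64;13.3 8 -1 -72;13.3 8 -1 -80", claw=19)

```text
t: 13.5
tool_pos: [411.2, -309.8, 86.1]
ee_rot: [[0.425, 0.905, 0.024], [0.905, -0.425, -0.002], [0.008, 0.022, -1.0]]
ft_force: [-1.4, -0.3, 0.2]
width: 17.9
```

```bash
python3 -c "
from h import *
plan(0.5,-165,27,'y')"
```

```text
target [ 411.1 -302.2   27. ] shift cm [ 0.63 -0.47  5.91] roll deg -9.7
now bed 2.7 -172.3 z 86.1 t 13.5 F [-1.4 -0.3  0.2] w 17.9
```

Request:
drive_tool(rows="0 0 0 -5;0 -0.2 0 -9.7;0.6 -0.5 1 -9.7;0.6 -0.5 2 -9.7;0.6 -0.5 3 -9.7;0.6 -0.5 4 -9.7;0.6 -0.5 5 -9.7;0.6 -0.5 5.9 -9.7;0.6 -0.5 5.9 -9.7;0.6 -0.5 5.9 -9.7")

```text
t: 14.5
tool_pos: [410.6, -302.4, 26.9]
ee_rot: [[0.267, 0.963, 0.024], [0.964, -0.267, -0.002], [0.005, 0.023, -1.0]]
ft_force: [-0.2, -0.7, -0.9]
width: 17.9
```

```bash
python3 -c "
from h import *
plan(0.5,7,26,'y')"
```

```text
target [ 457.1 -136.5   26. ] shift cm [17.23  0.05  0.17] roll deg 0.0
now bed 0.1 -165.3 z 26.9 t 14.5 F [-0.2 -0.7 -0.9] w 17.9
```

Request:
drive_tool(rows="0.5 0 0 0;1 0 0 0;1.5 0 0 0;1.9 0 0 0;2.3 0 0 0;2.8 0 0 0;3.3 0 0 0;3.8 0 0 0;4.3 0 0 0;4.8 0 0 0")

```text
t: 15.5
tool_pos: [423.5, -255.8, 27.1]
ee_rot: [[0.267, 0.963, 0.024], [0.964, -0.267, -0.002], [0.004, 0.023, -1.0]]
ft_force: [0.0, -0.5, 0.3]
width: 18.2
```

```bash
python3 -c "
from h import *
plan(0.5,7,26,'y')
meas(cap('top'),'r6.png')"
```

```text
target [ 457.1 -136.5   26. ] shift cm [12.39  0.04  0.17] roll deg 0.0
now bed 0.1 -116.9 z 27.1 t 15.5 F [ 0.  -0.5  0.3] w 18.2
[  1.6 -74.4] [35.2 46.4] 86.4513168334961
far x at centre 18.7 yaw 0.0504
near x at centre -17.7 yaw -0.0279
```

View pics/r6.png

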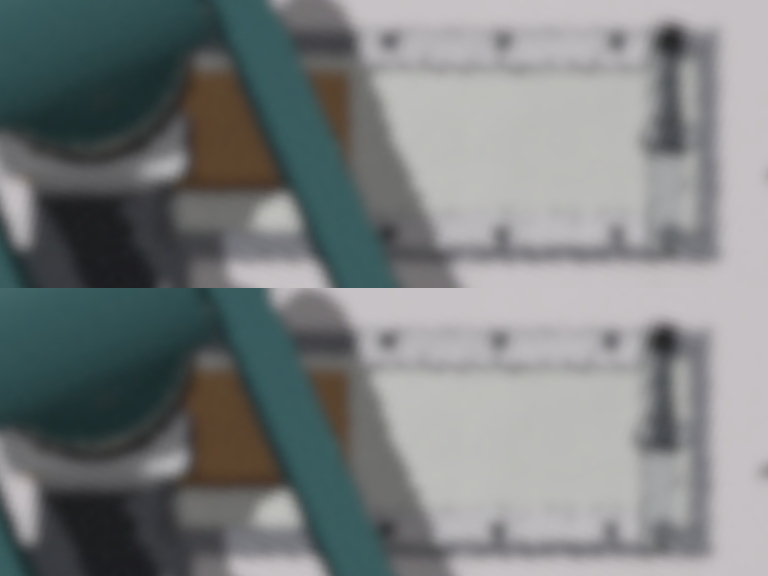

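The block moves straight: its front is at column 348 and its sides at rows 367 and 482, but the arm partly hides it. I'll measure the side edges numerically before it enters the lane.

```bash
python3 -c "
from h import *
c=cap('top');s=4;b=rect(c,O,YAW,39,s=s)
S=cv2.cvtColor(b,cv2.COLOR_RGB2HSV)[...,1].astype(float)
def edges(ys,lo,hi):
    for y in ys:
        p=S[:,int((y+170)*s)-4:int((y+170)*s)+5].mean(1); X=60-np.arange(len(p))/s; k=(X>lo)&(X<hi)
        g=np.abs(np.gradient(p))*k; i=g.argmax(); w=slice(max(i-5,0),i+6); print(y,round((X[w]*g[w]).sum()/g[w].sum(),1),round(g[i],1))
print('far');edges([-86,-82,-78,-34,-31],15,35)
print('near');edges([-86,-80,-74,-68,-62,-57],-35,-12)
print('panel/rail at z15');b=rect(c,O,YAW,28,s=s);S=cv2.cvtColor(b,cv2.COLOR_RGB2GRAY).astype(float)
for y in(20,40,60):
    p=S[:,int((y+162)*s):int((y+178)*s)].mean(1);X=60-np.arange(len(p))/s
    print(y,[(round(X[j],0),int(p[j])) for j in range(40,440,8) if 22<abs(X[j])<50])
"
```

```text
far
-86 25.5 5.2
-82 24.8 5.8
-78 26.0 5.2
-34 25.4 5.2
-31 24.5 5.7
near
-86 -20.7 5.6
-80 -22.0 6.6
-74 -21.3 6.4
-68 -22.6 6.5
-62 -21.7 6.8
-57 -22.4 6.1
panel/rail at z15
20 [(np.float64(48.0), 189), (np.float64(46.0), 181), (np.float64(44.0), 175), (np.float64(42.0), 176), (np.float64(40.0), 179), (np.float64(38.0), 182), (np.float64(36.0), 183), (np.float64(34.0), 180), (np.float64(32.0), 172), (np.float64(30.0), 163), (np.float64(28.0), 164), (np.float64(26.0), 175), (np.float64(24.0), 184), (np.float64(-24.0), 188), (np.float64(-26.0), 187), (np.float64(-28.0), 184), (np.float64(-30.0), 180), (np.float64(-32.0), 179), (np.float64(-34.0), 180), (np.float64(-36.0), 182), (np.float64(-38.0), 182), (np.float64(-40.0), 178), (np.float64(-42.0), 168), (np.float64(-44.0), 148), (np.float64(-46.0), 128), (np.float64(-48.0), 121)]
40 [(np.float64(48.0), 188), (np.float64(46.0), 176), (np.float64(44.0), 162), (np.float64(42.0), 152), (np.float64(40.0), 152), (np.float64(38.0), 160), (np.float64(36.0), 169), (np.float64(34.0), 173), (np.float64(32.0), 168), (np.float64(30.0), 160), (np
[... 376 characters left out ...]
, 125), (np.float64(-48.0), 128)]
60 [(np.float64(48.0), 189), (np.float64(46.0), 181), (np.float64(44.0), 177), (np.float64(42.0), 178), (np.float64(40.0), 182), (np.float64(38.0), 185), (np.float64(36.0), 185), (np.float64(34.0), 181), (np.float64(32.0), 173), (np.float64(30.0), 166), (np.float64(28.0), 168), (np.float64(26.0), 177), (np.float64(24.0), 184), (np.float64(-24.0), 186), (np.float64(-26.0), 185), (np.float64(-28.0), 182), (np.float64(-30.0), 180), (np.float64(-32.0), 181), (np.float64(-34.0), 183), (np.float64(-36.0), 186), (np.float64(-38.0), 187), (np.float64(-40.0), 184), (np.float64(-42.0), 174), (np.float64(-44.0), 154), (np.float64(-46.0), 135), (np.float64(-48.0), 133)]
```

The block centre is at x = +1.5 mm relative to the rails, nearly square, with more than 5 mm clearance to each rail. Push on, gently.

Request:
drive_tool(rows="0.3 0 0 0;0.8 0 0 0;1.4 0 0 0;2 0 0 0;2.6 0 0 0;3.2 0 0 0;3.8 0 0 0;4.4 0 0 0;4.9 0 0 0;5.2 0 0 0")

```text
t: 16.6
tool_pos: [437.5, -204.8, 27.3]
ee_rot: [[0.266, 0.964, 0.023], [0.964, -0.266, -0.001], [0.005, 0.023, -1.0]]
ft_force: [0.2, 0.1, -0.3]
width: 17.5
```

```bash
python3 -c "
from h import *
plan(0.5,7,26,'y')
c=cap('scene'); cv2.imwrite('pics/s7.png',cv2.resize(c['color'][180:300,200:350,::-1],None,fx=5,fy=5,interpolation=2))"
```

```text
target [ 457.1 -136.5   26. ] shift cm [7.1  0.07 0.17] roll deg 0.1
now bed -0.1 -64.0 z 27.3 t 16.6 F [ 0.2  0.1 -0.3] w 17.5
```

View pics/s7.png

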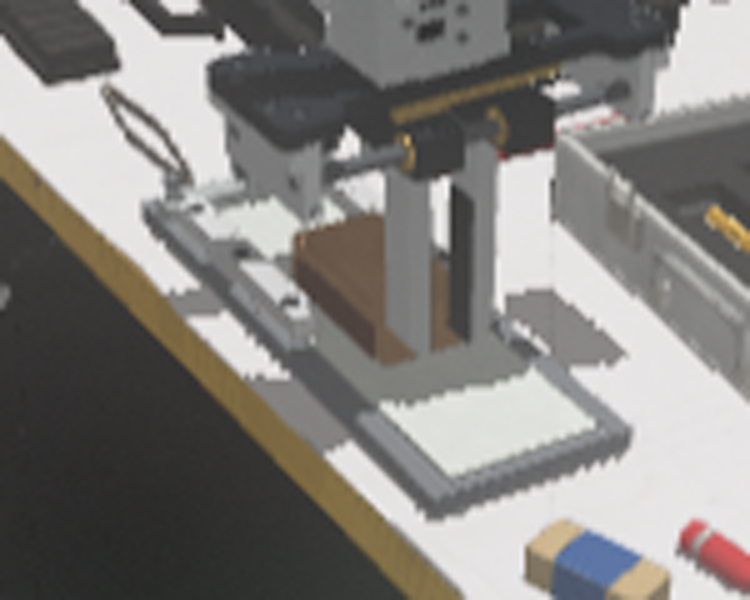

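The block at (370,290) is entering the lane straight, with both fingers flush on its rear face. Continue, slowing towards the end.

Request:
drive_tool(rows="0.3 0 0 0;0.9 0 0 0;1.5 0 0 0;2.1 0 0 0;2.7 0 0 0;3.3 0 0 0;3.9 0 0 0;4.5 0 0 0;5 0 0 0;5.4 0 0 0")

```text
t: 17.65
tool_pos: [452.0, -152.0, 27.6]
ee_rot: [[0.266, 0.964, 0.024], [0.964, -0.266, -0.001], [0.005, 0.023, -1.0]]
ft_force: [0.3, 0.4, 0.2]
width: 17.8
```

```bash
python3 -c "
from h import *
plan(0.5,7,26,'y')
c=cap('scene'); cv2.imwrite('pics/s8.png',cv2.resize(c['color'][180:280,200:330,::-1],None,fx=5,fy=5,interpolation=2))"
```

```text
target [ 457.1 -136.5   26. ] shift cm [1.63 0.07 0.17] roll deg 0.1
now bed -0.2 -9.3 z 27.6 t 17.65 F [0.3 0.4 0.2] w 17.8
```

Request:
drive_tool(rows="0.2 0 0 0;0.4 0 0 0;0.6 0 0 0;0.8 0 0 0;0.95 0 0 0;1.1 0 0 0;1.2 0 0 0;1.3 0 0 0;1.4 0 0 0;1.4 0 0 0")

```text
t: 18.7
tool_pos: [455.9, -137.9, 27.7]
ee_rot: [[0.265, 0.964, 0.024], [0.964, -0.265, -0.0], [0.006, 0.023, -1.0]]
ft_force: [0.5, -0.8, -0.8]
width: 18.1
```

Request:
drive_tool(rows="0.05 0 0 0;0.1 0 0 0;0.1 0 0 0;0.15 0 0 0;0.15 0 0 0;0.2 0 0 0;0.2 0 0 0;0.25 0 0 0;0.25 0 0 0;0.25 0 0 0")

```text
t: 19.7
tool_pos: [456.3, -136.3, 27.8]
ee_rot: [[0.265, 0.964, 0.023], [0.964, -0.265, -0.002], [0.004, 0.023, -1.0]]
ft_force: [-2.5, -3.9, 0.4]
width: 18.1
```

Contact with the bar (4.4 N along the lane) at the expected y = 7 mm. Back off and up.

Request:
drive_tool(rows="-0.3 0 0 0;-1 0 0 0;-2 0 0 0;-3.5 0 0 0;-5 0 -1 0;-8 0 -3 0;-12 0 -6 0;-16 0 -9 0;-20 0 -10 0;-24 0 -10 0")

```text
t: 20.7
tool_pos: [390.6, -370.6, 129.8]
ee_rot: [[0.265, 0.964, 0.028], [0.964, -0.265, -0.006], [0.002, 0.028, -1.0]]
ft_force: [0.4, 0.8, 0.6]
width: 18.0
```

Request:
drive_tool(rows="-4 0 0 0;-8 0 0 0;-12 0 0 0;-16 0 0 0;-16 0 0 0;-16 0 0 0;-16 0 0 0;-16 0 0 0;-16 0 0 0;-16 0 0 0")

```text
t: 21.7
tool_pos: [348.7, -524.2, 130.0]
ee_rot: [[0.264, 0.964, 0.028], [0.964, -0.264, -0.006], [0.001, 0.029, -1.0]]
ft_force: [-0.1, -0.9, 0.0]
width: 18.0
```

```bash
python3 -c "
from h import *
plan(0.5,7,26,'y')
c=cap('top');meas(c)
a=rect(c,O,YAW,39,s=2.4)
s=cap('scene'); b=cv2.resize(s['color'][175:255,225:325],None,fx=5,fy=5,interpolation=2)
d=max(0,a.shape[1]-b.shape[1]);b=cv2.copyMakeBorder(b,0,0,0,d,0)
o=np.vstack([a,b])[:600];print(o.shape);cv2.imwrite('pics/fin.png',o[:,:,::-1])"
```

```text
target [ 457.1 -136.5   26. ] shift cm [40.24 -0.1  10.46] roll deg 0.2
now bed -0.3 -395.6 z 130.0 t 21.7 F [-0.1 -0.9  0. ] w 18.0
[ 1.7 57.2] [45.5 81. ] 0.28224292397499084
far x at centre 23.9 yaw 0.003
near x at centre -20.6 yaw -0.0017
(600, 768, 3)
```

View pics/fin.png

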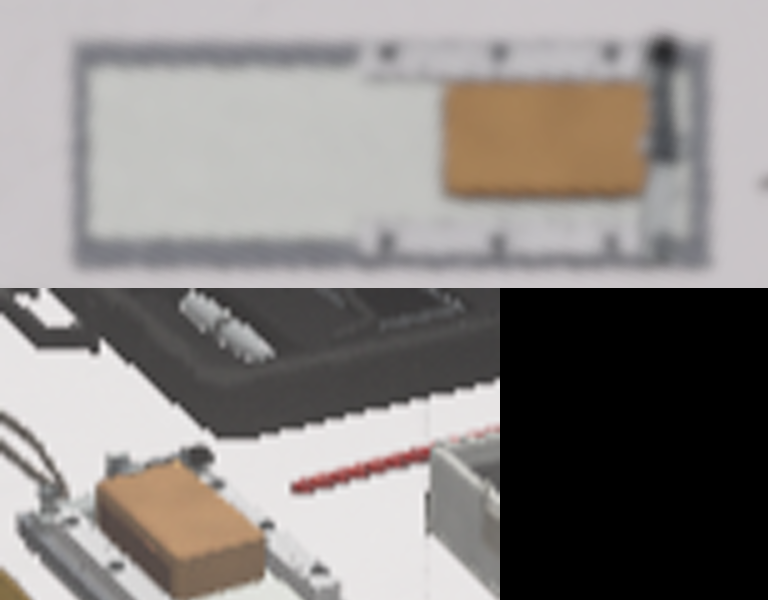

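The picture shows the block square against the bar: its front is at column 647 (y about 99.7 mm), clear of both rails, and the lever is flat.

```bash
python3 -c "
from h import *
print(robot.sign_off())"
```

```text
the job is handed in; nothing more can be done
None
```

I clamped the panel, then pushed the block fully home against the clamp bar, and handed the job in at about 22 s. The sign-off gives no verdict.

- **Lever:** The first press only brought it nearly flat, because the fingers stuck to the pad and were dragged about 9 mm outward. A second press took it to its stop, with the fingertips at 37.0 mm and 16 N upward force. It still looked flat in the last picture.
- **Block:** I nudged it sideways to the centre and squared it, then pushed it down the lane with two fingertips until it met the bar at 4.4 N along the lane.
- **Last check:** The block centre measured y = 57.2 mm on the bed (57.5 mm is fully home). It was about 1.7 mm off the centre line and within 0.005 rad of square, with about 5 mm clear of the nearer rail. The robot was clear of everything.
- **Wrong move:** I once drove the arm to the wrong side of the bed by a sign error. It was at about 88 mm height, and I saw no contact or moved objects.
- **Not checked:** I did not measure the other objects' positions again at the end.

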